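Clamp a dial blank in the bench clamp

ROBOT

A 7-joint arm with a two-finger parallel gripper is mounted at the origin on the work surface. World frame = base frame: x ahead of the robot, y to its left, z up, the work surface at z = 0. Lengths are in m, angles in rad, forces in N, time in s.
With the tool pointing down it reaches from about 0.425 to 0.925 m from the base axis. Payload 6.8 kg.
Tool frame: the origin (TCP) lies at the very end of the fingers, on their centre line; the grasp point (between the pads) lies 19 mm behind it; z points along the fingers, y is the direction in which the jaws open and shut (so a half turn about z gives the same grasp; the last joint's range is limited). The gripper opens to 85 mm and grips with 20 to 120 N. Pads are 22 mm wide; open, the fingers measure 114 mm over their backs; the gripper's body (76 mm by 85 mm) begins 54 mm behind the grasp point. The pads swing forward as they close: fully open they stand 13 mm farther back than shut.
Start: joints at [-1.21, 0.477, 0.022, 1.555, -0.011, 1.109, -0.083], TCP at [0.305, 0.602, 0.231] pointing down, gripper open.
Joint ranges: [-2.96, 2.96], [-0.34, 2.1], [-1.41, 1.46], [0.24, 2.44], [-1.37, 4.51], [0.17, 1.92], [-2.96, 2.96]. Speed limits (rad/s): [2.39, 2.39, 3.14, 3.14, 3.14, 3.14, 3.14].

INTERFACE

Orientations are given as a unit quaternion [w, x, y, z].
In Python, from workcell import read_state, cams, job gives the robot as it stands.
- The arm moves only by the tool move_arm, never from a script. Its argument "commands" is a list of rows, each a list of 6 numbers: the shift along the tool's x, y, z in mm, then the turn, a rotation vector about the tool's x, y, z in rad. In form: [[tx, ty, tz, wx, wy, wz], ...]. A call has 1 to 20 rows; each row shifts and turns the commanded pose from where the row before left it, along the tool's axes as they then stand; what a row does not reach is not made up. A row lasts 1/10 s, in which the tool goes at most 50 mm and 8.59 degrees, less where a joint would pass 70% of its speed; a pose out of reach is approached as far as the arm can. A call with a gripper value outside its range is refused whole. "jaw" is the opening, from 0 (shut) to 1 (fully open), set as the call begins (left out, the last holds). The fingers move at their own pace and stop on an object; "force" is the grip in N (left out, the last holds). Time passes only in rows, so rows that do not move let the fingers close. It gives the time, the measured TCP pose, the force and the opening at its end, in the units of the state.
- read_state(): the state, without advancing time (a new reading comes with each control period).
- cams.get_image(name): name is "scene" or "top"; returns a dict with "img" (384x512x3 uint8, red, green, blue), "depth" (384x512 float32, m along the optical axis (not along the pixel's ray), 0 where there is no reading), "camera_matrix" (3x3 intrinsics, pixels), "k1" (the pictures are not rectified: a ray, as slopes to the right and down, at radius r is drawn at 1 + k1 r^2 times it, then the intrinsics apply), "position" and "attitude" of the camera in the world. Camera axes: x right, y down, z forward; pixel columns grow to the right and rows downward; lengths in m; the calibration is good to about 2 mm. A picture is of the moment at which its call begins.
- job.job_done(): hands the job in, once; it reports no verdict.
The state is a dict: "time": time; "qpos": joint angles; "qvel": joint speeds; "joint_efforts": joint torques, N m; "tcp_pos": TCP position; "eef_rot": TCP orientation; "wrist_force": force on the tool from outside, world axes, zero at the start; "wrist_torque": the same for the moment, N m; "finger_gap": finger opening in m.
Only numpy, scipy, OpenCV 4.12 (cv2) and the standard library are available. Lean on these libraries where they do the work, as an engineer would, in place of code of your own. Each camera call takes 0.05 s, during which the arm holds its last target.

TASK

The dial blank on its wooden carrier stands ready on the bench clamp. Gently slide the clamp's arm down its bar, pushing close to the bar, until the foot bears on the work and the arm cocks nose-up and binds firmly, then screw the wooden handle clockwise, a good half turn under load, until the work is firmly held but not crushed. Leave the work where it stands and the other things alone, and let go.

Things in the scene. Friction and masses are not known exactly. Their poses are not given: they have to be found in the camera images.
- clamp: Bench clamp bolted down: black base plate 220 x 100 mm, 11 mm thick. Origin at table level under the foot, the middle of the steel anvil face (76 mm square, top 14 mm up) that the work stands on. x points from the foot to the bar; the bar (steel, 10 x 24 mm, top 122 mm above the table) stands upright at x = 120 mm. z is up.
- jaw: The clamp's free arm: black iron, on the bar by a loose collar 40 mm tall, reaching 120 mm towards the clamp's -x. Origin in the collar, on the bar's middle line; arm 24 mm wide, 16 mm thick, its top 18 mm above the origin, collar bottom 22 mm below. It hangs jammed about 45 mrad nose-down; 2 to 6 N near the bar slides it. Pushed up at the foot it swings nose-up and binds at some 50 to 60 mrad; properly tight it leans 68 to 90.
- jaw_end (a point): Underside of the arm's outer end, on the screw's axis. A rubber-faced foot 20 mm across hangs below; its tip is 10 to 28 mm below this point, depending on how far it was left screwed out (not measured: find it by feel). At the start the foot is 5 to 41 mm clear of the work.
- push_spot (a point): Middle of the arm's flat top, 28 mm from the bar's middle line: where to push down with shut fingertips. Once the arm binds, the push rises 4 to 5 N per mm; about half of it reaches the foot and stays: 13 to 18 N of push binds it properly (the foot needs 6 N). Go slowly, 15 mm/s: over 13 N at the foot here is ramming. Freed, the arm may run ahead and bind lightly: push on. Pushed out at the handle the arm jams nose-down and does not slide.
- knob_grip (a point): Grip point of the wooden screw handle on the arm's outer end, 120 mm from the bar: an upright barrel 29 mm in diameter, 40 mm tall; this point is on its axis 20 mm below its top and 32 mm above the arm's top. The handle turns about the arm's z axis and does not rise or sink on the arm; the foot below moves.
- knob (a joint): Angle of the wooden screw handle (see knob_grip) in rad, growing clockwise seen from above, which drives the foot down 10 mm a turn. It starts anywhere from -5.5 to 5.5 and can go to 15. Turning takes about 0.1 N m and hardly stiffens. Once the arm has bound, each rad adds 3 to 5 N at the foot. 12 to 30 N is a proper hold, over 36 N crushes the work.
- work: The work, one glued piece 32 mm tall: wooden carrier 62 x 62 x 20 mm, on it a brass disc 54 mm across, 4 mm thick, on that a plywood pressure pad 36 x 36 x 8 mm under the foot. Origin at the middle of its underside, on the anvil face.
- bar_top (a point): Middle of the top face of the clamp's upright bar, 122 mm above the table.
- screwdriver: Bystander: screwdriver with an orange handle, 170 mm, lying beside the clamp.
- bezel: Bystander: brass ring 42 mm across, 6 mm tall, beside the clamp.
- parallel: Bystander: steel bar 70 x 14 x 22 mm, beside the clamp.
- loupe: Bystander: black eye loupe, 34 mm across, 30 mm tall.
- jar: Bystander: amber glass jar, 48 mm across, 55 mm tall.
- brush: Bystander: brush 160 mm long.
- chuck_disc: Bystander: steel disc with a hub, 64 mm across, 28 mm tall.
Things that resemble listed ones, but are neither listed nor needed, are in the scene too. Leave any purple look-alike of the clamp alone.

How it is judged:
By the outcome, as a careful person would: the job done as asked, in the order asked, and still so for the second after the job is handed in, with the robot touching nothing.
It also fails if it takes over 61 s, if anything falls off the work surface, if the arm or the gripper's body presses on something with over 40 N, if the wrist force passes 120 N, or if a joint passes its speed limit or range.

## Working session

There is one attempt and no reset: what is moved stays moved. The work goes in short steps, Python scripts to look and compute and a tool call to move; the robot and the scene stay as the last step left them, time stands still between calls to the robot, and variables do not carry over. Pictures are saved under pics/ and viewed, and the job is handed in when it is done.

Besides the shell and the picture viewer there is one more tool, called after "Call:" as name([rows], argument=value, ...), one row to a line, values as JSON. move_arm: Moves the arm, as the interface text tells. Its arguments: {"type":"object","properties":{"commands":{"type":"array","items":{"type":"array","items":{"type":"number"}}},"jaw":{"type":"number"},"force":{"type":"number"}},"required":["commands"]}

```bash
ls; mkdir -p pics; python3 - <<'E'
from workcell import read_state, cams, job
import cv2,numpy as np
s=read_state();print(s)
for n in("scene","top"):
    d=cams.get_image(n);cv2.imwrite(f"pics/{n}0.png",d["img"][:,:,::-1]);np.savez(f"pics/{n}0.npz",**d)
    print(n,d["camera_matrix"],d["k1"],d["position"],d["attitude"])
E
```

```text
pics
{'time': 0.0, 'qpos': array([-1.2101125 ,  0.47781472,  0.02232577,  1.55644215, -0.01148532,
        1.10929967, -0.08308978]), 'qvel': array([ 0.00116386,  0.00078963,  0.00066055, -0.00050916, -0.00035107,
        0.0002226 ,  0.00020942]), 'joint_efforts': array([ 7.69035742e-04, -5.96472037e+01,  1.60818145e+00, -2.81189364e+01,
        1.25370894e-02,  9.39666963e-03, -9.69711692e-06]), 'tcp_pos': array([0.30470923, 0.60165009, 0.23031958]), 'eef_rot': array([-1.42653693e-04,  2.32226729e-01,  9.72661248e-01, -9.06754765e-04]), 'wrist_force': array([-0.41919976,  0.10936674, -0.64897564]), 'wrist_torque': array([-0.02284098,  0.01075856, -0.01966637]), 'finger_gap': 0.08532834688245174}
scene [[498.72400485   0.         250.9393462 ]
 [  0.         498.72400485 192.6101256 ]
 [  0.           0.           1.        ]] -0.06861124534378825 [ 1.47644959 -0.33933593  1.02430219] [-0.33875443  0.74821809  0.51658315 -0.24198548]
top [[412.55738682   0.         252.98736179]
 [  0.         412.55738682 199.0484894 ]
 [  0.           0.           1.        ]] 0.039819060794488895 [0.24875778 0.01364352 1.52058717] [-0.05479316  0.70837201 -0.70002527  0.0719126 ]
```

View pics/scene0.png

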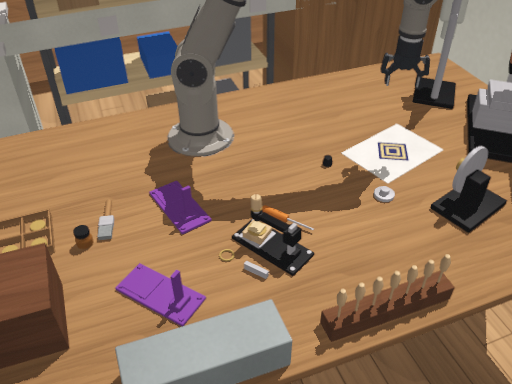

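View pics/top0.png

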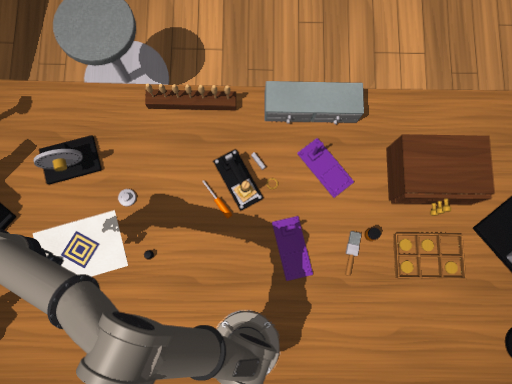

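The black clamp is at about (272,243) in the scene view and (238,180) in the top view. The purple look-alikes stand apart from it. I'll enlarge both.

```bash
python3 - <<'E'
import cv2
a=cv2.imread("pics/scene0.png")[180:280,215:325];cv2.imwrite("pics/sc.png",cv2.resize(a,None,fx=7,fy=6*7/6,interpolation=cv2.INTER_CUBIC)[:600])
a=cv2.imread("pics/top0.png")[140:220,190:290];cv2.imwrite("pics/tc.png",cv2.resize(a,None,fx=7,fy=7,interpolation=cv2.INTER_CUBIC))
E
```

```text
(no output)
```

View pics/sc.png

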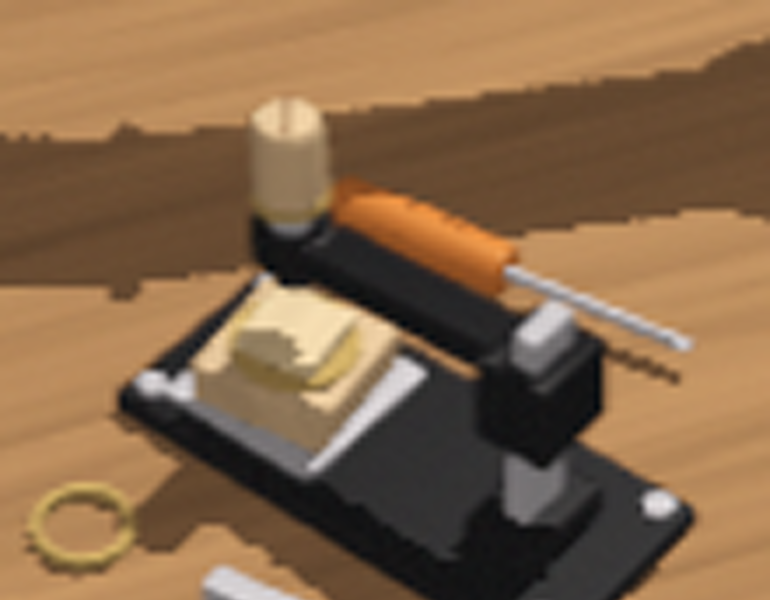

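View pics/tc.png

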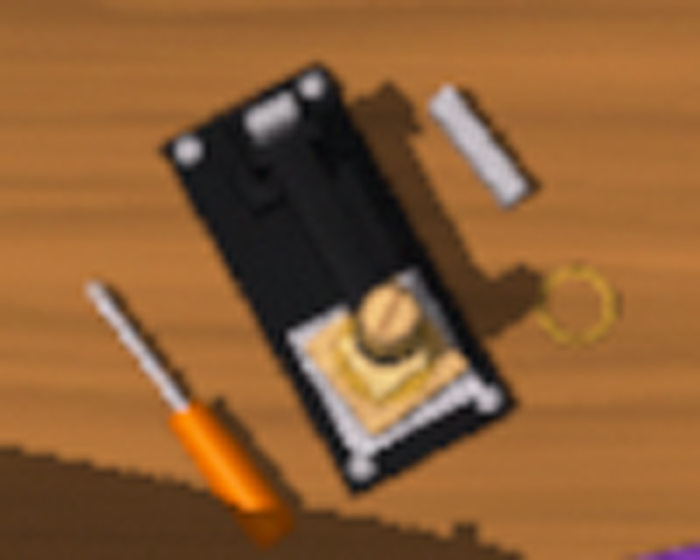

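```bash
cat > h.py <<'E'
import numpy as np
from scipy.spatial.transform import Rotation as R
def ld(n): return dict(np.load(f"pics/{n}.npz"))
def ray(d,u,v):
    K=d["camera_matrix"];p=np.array([(u-K[0,2])/K[0,0],(v-K[1,2])/K[1,1]]);q=p.copy()
    for _ in range(20): q=p/(1+float(d["k1"])*(q@q))
    w,x,y,z=d["attitude"]
    return d["position"],R.from_quat([x,y,z,w]).as_matrix()@np.array([*q,1])
def onz(d,u,v,z):
    o,r=ray(d,u,v);return o+r*(z-o[2])/r[2]
def dep(d,u,v):
    o,r=ray(d,u,v);return o+r*float(d["depth"][int(round(v)),int(round(u))])
def tri(r1,r2):
    (o1,d1),(o2,d2)=r1,r2
    A=np.c_[d1,-d2];s=np.linalg.lstsq(A,o2-o1,rcond=None)[0]
    a=o1+s[0]*d1;b=o2+s[1]*d2;return (a+b)/2,np.linalg.norm(a-b)
E
python3 - <<'E'
from h import *
np.set_printoptions(precision=4,suppress=True)
T=ld("top0");S=ld("scene0")
t=lambda x,y:(190+(x+.5)/7-.5,140+(y+.5)/7-.5)
s=lambda x,y:(215+(x+.5)/7-.5,180+(y+.5)/7-.5)
print("corn",[onz(T,*t(*c),.011)[:2] for c in((325,62),(165,148),(357,493),(518,405))])
c=np.array([onz(T,*t(*c),.011)[:2] for c in((325,62),(165,148),(357,493),(518,405))])
print("sizes",[np.linalg.norm(c[i]-c[(i+1)%4]) for i in range(4)],c.mean(0))
e=((c[0]+c[1])-(c[2]+c[3]));print("yaw",np.arctan2(e[1],e[0]))
e=((c[0]+c[3])-(c[2]+c[1]));print("y",np.arctan2(e[1],e[0]))
print("bar",onz(T,*t(272,116),.122),onz(S,*s(548,318),.122),tri(ray(T,*t(272,116)),ray(S,*s(548,318))))
print("knob",tri(ray(T,*t(391,314)),ray(S,*s(288,107))),dep(T,*t(391,314)))
print("pad in scene",onz(S,*s(297,325),.046), dep(S,*s(310,310)))
for z in (.13,.14,.15,.16):print(z,onz(T,*t(391,314),z),onz(S,*s(288,107),z))
D=T["depth"];print(D[int(t(391,314)[1])-3:int(t(391,314)[1])+4,int(t(391,314)[0])-3:int(t(391,314)[0])+4])
for p in [(330,190),(310,165),(350,220)]: print(dep(T,*t(*p)))
E
```

```text
corn [array([0.7173, 0.0447]), array([0.6676, 0.13  ]), array([0.481 , 0.0238]), array([ 0.5295, -0.0611])]
sizes [np.float64(0.09871156653064683), np.float64(0.2147029153422522), np.float64(0.09779575710806451), np.float64(0.215512481367398)] [0.5989 0.0343]
yaw 0.5151435822809094
y -1.0476869023371689
bar [0.6543 0.0684 0.122 ] [0.6517 0.0715 0.122 ] (array([0.6539, 0.0693, 0.1247]), np.float64(0.001993783491382458))
knob (array([0.5461, 0.0086, 0.1589]), np.float64(0.0018862166465456486)) [0.5463 0.0077 0.1565]
pad in scene [0.5498 0.0114 0.046 ] [0.5405 0.0205 0.0427]
0.13 [0.5521 0.0076 0.13  ] [0.5153 0.0212 0.13  ]
0.14 [0.5499 0.0076 0.14  ] [0.526  0.0172 0.14  ]
0.15 [0.5477 0.0077 0.15  ] [0.5368 0.0131 0.15  ]
0.16 [0.5455 0.0077 0.16  ] [0.5475 0.0091 0.16  ]
[[1.458  1.4535 1.3972 1.4013 1.4051 1.5273 1.5403]
 [1.4019 1.4038 1.397  1.4006 1.3955 1.3993 1.5411]
 [1.3989 1.3967 1.3989 1.3979 1.3988 1.3971 1.4046]
 [1.3972 1.3985 1.4003 1.3951 1.3984 1.4037 1.3972]
 [1.3919 1.397  1.3967 1.3961 1.3951 1.3946 1.3999]
 [1.4004 1.3944 1.3974 1.4001 1.4002 1.4018 1.3994]
 [1.3963 1.3951 1.3977 1.3893 1.3939 1.4005 1.3988]]
[0.622  0.0392 0.1016]
[0.6346 0.0495 0.1027]
[0.6299 0.0298 0.0088]
```

```bash
cat >> h.py <<'E'
BAR=np.array([.654,.069]);YAW=.516;U=np.array([np.cos(YAW),np.sin(YAW)])
def pose():
    from workcell import read_state
    s=read_state();w,x,y,z=s["eef_rot"];return s,s["tcp_pos"],R.from_quat([x,y,z,w]).as_matrix()
def shift(p):
    s,t,M=pose();return M.T@(np.array(p)-t)*1000
def rotto(Rt):
    s,t,M=pose();return R.from_matrix(M.T@Rt).as_rotvec()
def Rd(yaw,tilt=0):
    # tool down, x yaw; tilt>0: tool leans with a nose-up arm (top toward bar)
    u=np.array([*U,0]);zz=np.array([0,0,1]);yax=np.cross(zz,u)
    base=np.c_[[np.cos(yaw),np.sin(yaw),0],[np.sin(yaw),-np.cos(yaw),0],[0,0,-1]]
    return R.from_rotvec(yax*tilt).as_matrix()@base
E
python3 - <<'E'
from h import *
np.set_printoptions(precision=4,suppress=True)
P=BAR-.028*U
print(P,shift([*P,.2303]),rotto(Rd(YAW)))
E
```

```text
[0.6296 0.0552] [-536.7279 -340.7327    0.7646] [-0.0008  0.0019  2.1568]
```

Call:
move_arm([
  [-35.8,-22.7,0,0,0,0],
  [-35.8,-22.7,0,0,0,0],
  [-35.8,-22.7,0,0,0,0],
  [-35.8,-22.7,0,0,0,0],
  [-35.8,-22.7,0,0,0,0],
  [-35.8,-22.7,0,0,0,0],
  [-35.8,-22.7,0,0,0,0],
  [-35.8,-22.7,0,0,0,0],
  [-35.8,-22.7,0,0,0,0],
  [-35.8,-22.7,0,0,0,0],
  [-35.8,-22.7,0,0,0,0],
  [-35.8,-22.7,0,0,0,0],
  [-35.8,-22.7,0,0,0,0],
  [-35.8,-22.7,0,0,0,0],
  [-35.8,-22.7,0,0,0,0],
], jaw=0, force=30)

```text
time: 1.6
tcp_pos: [0.6306, 0.0542, 0.2309]
eef_rot: [-0.0, 0.232, 0.973, -0.0]
wrist_force: [0.5, -0.6, 0.1]
finger_gap: -0.0
```

Call:
move_arm([
  [0,0,0,0,0,0.144],
  [0,0,0,0,0,0.144],
  [0,0,0,0,0,0.144],
  [0,0,0,0,0,0.144],
  [0,0,0,0,0,0.144],
  [0,0,0,0,0,0.144],
  [0,0,0,0,0,0.144],
  [0,0,0,0,0,0.144],
  [0,0,0,0,0,0.144],
  [0,0,0,0,0,0.144],
  [0,0,0,0,0,0.144],
  [0,0,0,0,0,0.144],
  [0,0,0,0,0,0.144],
  [0,0,0,0,0,0.144],
  [0,0,0,0,0,0.144],
])

```text
time: 3.1
tcp_pos: [0.6298, 0.0559, 0.2309]
eef_rot: [-0.0, 0.968, 0.251, -0.0]
wrist_force: [0.7, 0.1, -0.5]
finger_gap: 0.0
```

```bash
python3 - <<'E'
from h import *
np.set_printoptions(precision=4,suppress=True)
P=BAR-.028*U
s,t,M=pose()
print(s["time"],t,s["qpos"],s["wrist_force"],s["finger_gap"],shift([*P,.14]),rotto(Rd(YAW)))
from workcell import cams;import cv2
d=cams.get_image("scene");np.savez("pics/s1.npz",**d);cv2.imwrite("pics/s1.png",cv2.resize(d["img"][150:290,190:340,::-1],None,fx=4.2,fy=4.2,interpolation=cv2.INTER_CUBIC))
E
```

```text
3.1 [0.6298 0.0559 0.2309] [-0.706   0.4883  0.7287  1.6993 -0.3595  1.0934 -0.9309] [ 0.7019  0.0962 -0.5164] 4.83217959037504e-05 [-0.4494  0.6117 90.8588] [-0.0004  0.0008 -0.009 ]
```

View pics/s1.png

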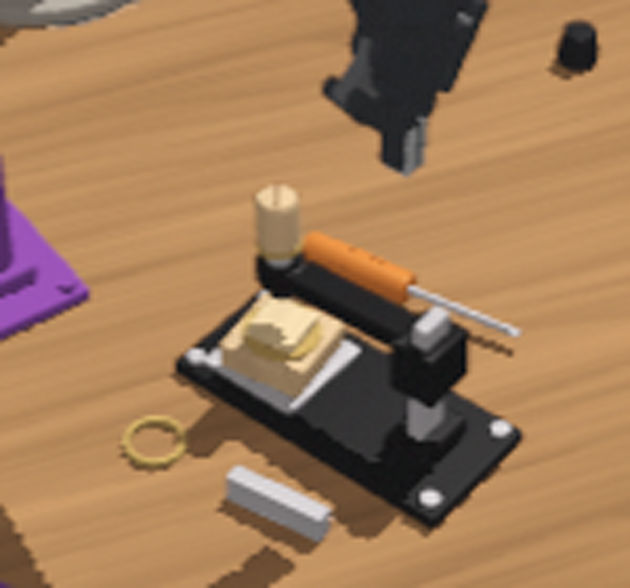

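The shut gripper hovers above the arm at crop (405,165). Nothing below has been disturbed. I'll descend, then feel for the arm's top.

Call:
move_arm([
  [-0.4,0.6,25,0,0,0],
  [0,0,25,0,0,0],
  [0,0,25,0,0,0],
  [0,0,20,0,0,0],
  [0,0,0,0,0,0],
])

```text
time: 3.65
tcp_pos: [0.6278, 0.0553, 0.1332]
eef_rot: [-0.0, 0.967, 0.255, -0.003]
wrist_force: [0.9, -0.1, 0.9]
finger_gap: 0.0
```

Call:
move_arm([
  [0,0,3,0,0,0],
  [0,0,3,0,0,0],
  [0,0,3,0,0,0],
  [0,0,3,0,0,0],
  [0,0,3,0,0,0],
])

```text
time: 4.15
tcp_pos: [0.6304, 0.0551, 0.1215]
eef_rot: [-0.0, 0.967, 0.254, 0.0]
wrist_force: [0.9, 0.7, -0.5]
finger_gap: 0.0002
```

Call:
move_arm([
  [0,0,1.5,0,0,0],
  [0,0,1.5,0,0,0],
  [0,0,1.5,0,0,0],
  [0,0,1.5,0,0,0],
])

```text
time: 4.55
tcp_pos: [0.6302, 0.0551, 0.1152]
eef_rot: [0.0, 0.967, 0.254, 0.0]
wrist_force: [0.2, 0.2, -0.2]
finger_gap: 0.0004
```

Call:
move_arm([
  [0,0,1.5,0,0,0],
  [0,0,1.5,0,0,0],
  [0,0,1.5,0,0,0],
])

```text
time: 4.85
tcp_pos: [0.6302, 0.0551, 0.1107]
eef_rot: [-0.0, 0.967, 0.254, 0.0]
wrist_force: [-0.0, -0.3, 0.2]
finger_gap: -0.0001
```

Call:
move_arm([
  [0,0,1.5,0,0,0],
  [0,0,1.5,0,0,0],
  [0,0,1.5,0,0,0],
])

```text
time: 5.15
tcp_pos: [0.6302, 0.055, 0.1064]
eef_rot: [-0.0, 0.967, 0.254, 0.0]
wrist_force: [-0.8, -0.8, 3.8]
finger_gap: 0.0002
```

Call:
move_arm([
  [0,0,1.3,0,0,0],
  [0,0,1.3,0,0,0],
])

```text
time: 5.35
tcp_pos: [0.6303, 0.0548, 0.1039]
eef_rot: [0.0, 0.967, 0.253, 0.0]
wrist_force: [-1.5, -0.5, 3.3]
finger_gap: 0.0002
```

Call:
move_arm([
  [0,0,1.3,0,0,0],
  [0,0,1.3,0,0,0],
])

```text
time: 5.55
tcp_pos: [0.6303, 0.0549, 0.1012]
eef_rot: [0.0, 0.967, 0.254, 0.0]
wrist_force: [-0.9, -0.2, 4.3]
finger_gap: 0.0
```

```bash
python3 - <<'E'
from h import *
from workcell import cams;import cv2
d=cams.get_image("scene");np.savez("pics/s2.npz",**d);cv2.imwrite("pics/s2.png",cv2.resize(d["img"][190:270,220:320,::-1],None,fx=7,fy=7,interpolation=cv2.INTER_CUBIC))
E
```

```text
(no output)
```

View pics/s2.png

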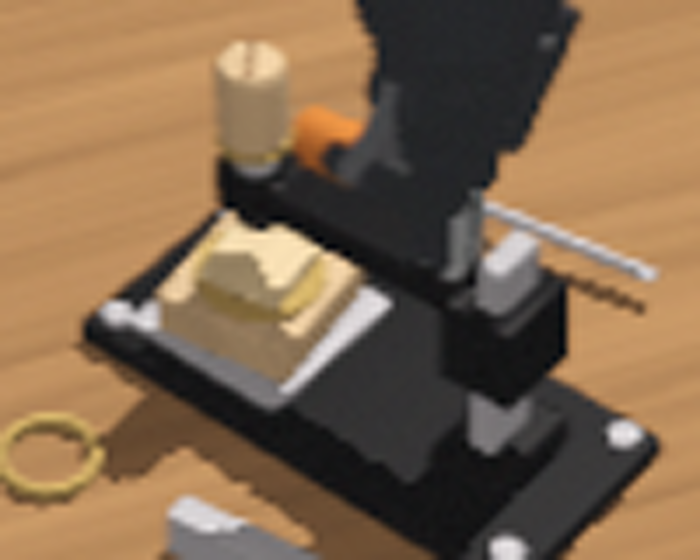

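The collar has slid about 6 mm down the bar. The arm is still nose-down and the fingertips are close to the bar, so I continue.

Call:
move_arm([
  [0,0,1.4,0,0,0],
  [0,0,1.4,0,0,0],
])

```text
time: 5.8
tcp_pos: [0.6302, 0.055, 0.0983]
eef_rot: [0.0, 0.967, 0.254, 0.0]
wrist_force: [-0.8, -1.8, 3.8]
finger_gap: -0.0003
```

Call:
move_arm([
  [0,0,1.4,0,0,0],
  [0,0,1.4,0,0,0],
])

```text
time: 6.0
tcp_pos: [0.6301, 0.0551, 0.0954]
eef_rot: [-0.0, 0.967, 0.254, 0.0]
wrist_force: [-1.2, -0.2, 4.0]
finger_gap: -0.0001
```

Call:
move_arm([
  [0,0,1.4,0,0,0],
  [0,0,1.4,0,0,0],
])

```text
time: 6.2
tcp_pos: [0.6301, 0.0551, 0.0926]
eef_rot: [-0.0, 0.967, 0.254, -0.0]
wrist_force: [-0.9, -0.3, 3.3]
finger_gap: -0.0001
```

Call:
move_arm([
  [0,0,1.4,0,0,0],
  [0,0,1.4,0,0,0],
])

```text
time: 6.4
tcp_pos: [0.6301, 0.0551, 0.0898]
eef_rot: [-0.0, 0.967, 0.254, 0.0]
wrist_force: [-1.6, -1.2, 3.8]
finger_gap: 0.0001
```

Call:
move_arm([
  [0,0,1.4,0,0,0],
  [0,0,1.4,0,0,0],
])

```text
time: 6.6
tcp_pos: [0.6301, 0.0551, 0.087]
eef_rot: [-0.0, 0.967, 0.254, 0.0]
wrist_force: [-1.4, -0.3, 3.2]
finger_gap: 0.0001
```

```bash
python3 - <<'E'
from h import *
from workcell import cams;import cv2
d=cams.get_image("scene");np.savez("pics/s3.npz",**d);cv2.imwrite("pics/s3.png",cv2.resize(d["img"][190:270,220:320,::-1],None,fx=7,fy=7,interpolation=cv2.INTER_CUBIC))
E
```

```text
(no output)
```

View pics/s3.png

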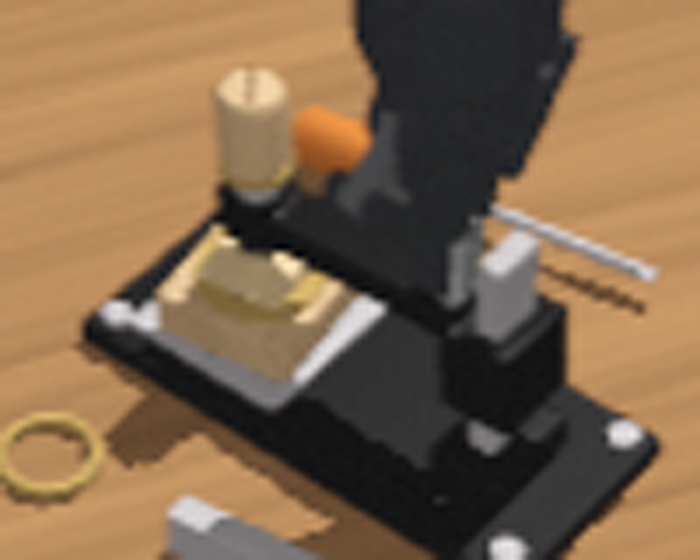

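Call:
move_arm([
  [0,0,1.4,0,0,0],
  [0,0,1.4,0,0,0],
])

```text
time: 6.85
tcp_pos: [0.6302, 0.0551, 0.0842]
eef_rot: [-0.0, 0.967, 0.254, 0.0]
wrist_force: [-0.9, -0.7, 3.9]
finger_gap: -0.0003
```

Call:
move_arm([
  [0,0,1.4,0,0,0],
  [0,0,1.4,0,0,0],
])

```text
time: 7.05
tcp_pos: [0.63, 0.0553, 0.0811]
eef_rot: [-0.0, 0.967, 0.254, -0.0]
wrist_force: [0.6, 0.6, -0.9]
finger_gap: 0.0002
```

Call:
move_arm([
  [0,0,1.4,0,0,0],
  [0,0,1.4,0,0,0],
])

```text
time: 7.25
tcp_pos: [0.6299, 0.0553, 0.0782]
eef_rot: [-0.0, 0.967, 0.254, -0.0]
wrist_force: [-0.1, 0.1, 0.9]
finger_gap: -0.0
```

The force dropped, so the arm was freed and ran ahead. I'll push on in smaller steps.

Call:
move_arm([
  [0,0,1.2,0,0,0],
  [0,0,1.2,0,0,0],
])

```text
time: 7.45
tcp_pos: [0.6301, 0.0552, 0.0761]
eef_rot: [-0.0, 0.967, 0.254, -0.0]
wrist_force: [-0.1, 0.6, 1.0]
finger_gap: -0.0003
```

Call:
move_arm([
  [0,0,1.0,0,0,0],
  [0,0,1.0,0,0,0],
])

```text
time: 7.65
tcp_pos: [0.6302, 0.0551, 0.0742]
eef_rot: [-0.0, 0.967, 0.254, 0.0]
wrist_force: [0.1, -0.6, 0.8]
finger_gap: 0.0002
```

Call:
move_arm([
  [0,0,1.0,0,0,0],
  [0,0,0.5,0,0,0],
])

```text
time: 7.85
tcp_pos: [0.6301, 0.0551, 0.0727]
eef_rot: [-0.0, 0.967, 0.254, -0.0]
wrist_force: [-0.3, -1.1, -0.1]
finger_gap: 0.0002
```

```bash
python3 - <<'E'
from h import *
from workcell import cams;import cv2
d=cams.get_image("scene");np.savez("pics/s4.npz",**d);cv2.imwrite("pics/s4.png",cv2.resize(d["img"][190:270,220:320,::-1],None,fx=7,fy=7,interpolation=cv2.INTER_CUBIC))
E
```

```text
(no output)
```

View pics/s4.png

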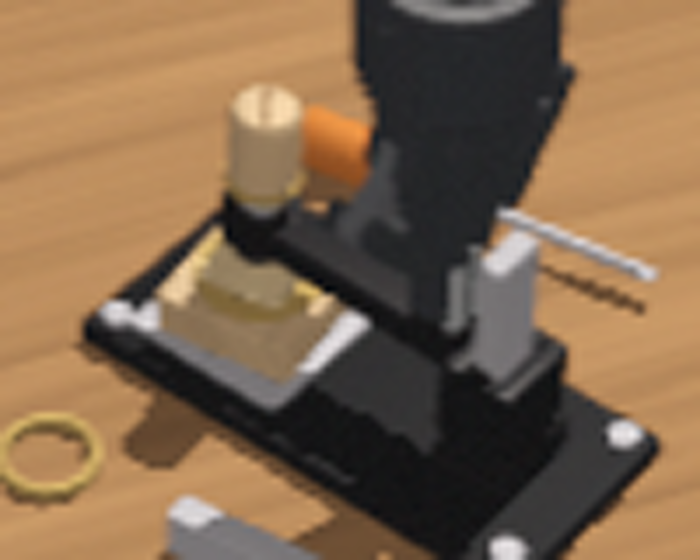

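The arm now stands nose-up with its foot on the pad. I'll press in small steps until it binds.

Call:
move_arm([
  [0,0,1.0,0,0,0],
  [0,0,0.5,0,0,0],
])

```text
time: 8.1
tcp_pos: [0.6303, 0.0551, 0.0715]
eef_rot: [-0.0, 0.967, 0.254, 0.0]
wrist_force: [-1.1, 0.0, 4.3]
finger_gap: 0.0
```

Call:
move_arm([
  [0,0,0.8,0,0,0],
  [0,0,0.5,0,0,0],
])

```text
time: 8.3
tcp_pos: [0.6303, 0.0549, 0.0711]
eef_rot: [-0.0, 0.967, 0.253, 0.0]
wrist_force: [-3.7, -0.8, 12.2]
finger_gap: -0.0002
```

Call:
move_arm([
  [0,0,0.8,0,0,0],
  [0,0,0.4,0,0,0],
])

```text
time: 8.5
tcp_pos: [0.6305, 0.0547, 0.0705]
eef_rot: [-0.0, 0.967, 0.253, 0.0]
wrist_force: [-6.9, 0.0, 15.4]
finger_gap: 0.0001
```

Call:
move_arm([
  [0,0,0,0,0,0],
  [0,0,0,0,0,0],
])

```text
time: 8.7
tcp_pos: [0.6305, 0.0547, 0.0705]
eef_rot: [-0.0, 0.967, 0.253, 0.0]
wrist_force: [-5.0, -0.7, 13.8]
finger_gap: 0.0
```

Call:
move_arm([
  [0,0,0.4,0,0,0],
  [0,0,0,0,0,0],
])

```text
time: 8.9
tcp_pos: [0.6306, 0.0546, 0.0703]
eef_rot: [-0.0, 0.967, 0.253, 0.001]
wrist_force: [-5.1, -0.4, 15.7]
finger_gap: -0.0002
```

Bound at about 15.7 N of push. Now I'll lift off and look.

Call:
move_arm([
  [0,0,-2,0,0,0],
  [0,0,-10,0,0,0],
  [0,0,-30,0,0,0],
  [0,0,-40,0,0,0],
  [0,0,-48,0,0,0],
  [0,0,0,0,0,0],
])

```text
time: 9.5
tcp_pos: [0.6341, 0.0544, 0.2054]
eef_rot: [0.001, 0.967, 0.253, 0.006]
wrist_force: [1.5, 0.2, 0.7]
finger_gap: -0.0
```

```bash
python3 - <<'E'
from h import *
from workcell import cams;import cv2
d=cams.get_image("scene");np.savez("pics/s5.npz",**d);cv2.imwrite("pics/s5.png",cv2.resize(d["img"][190:270,220:320,::-1],None,fx=7,fy=7,interpolation=cv2.INTER_CUBIC))
d=cams.get_image("top");np.savez("pics/t5.npz",**d);cv2.imwrite("pics/t5.png",cv2.resize(d["img"][140:220,190:290,::-1],None,fx=7,fy=7,interpolation=cv2.INTER_CUBIC))
E
```

```text
(no output)
```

View pics/s5.png

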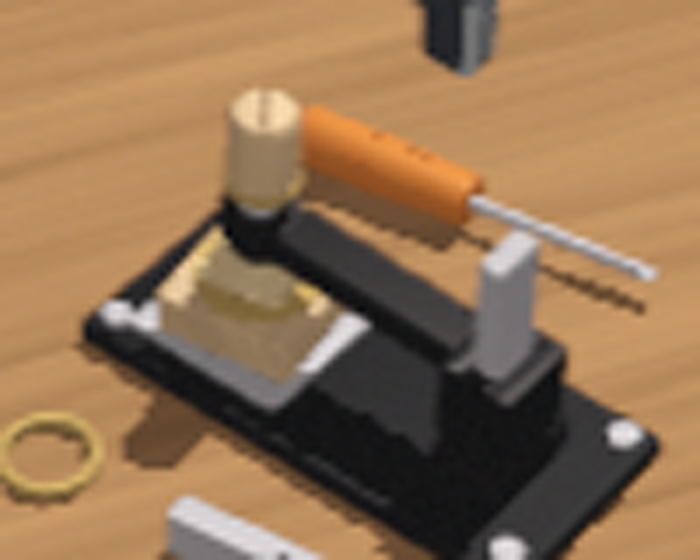

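View pics/t5.png

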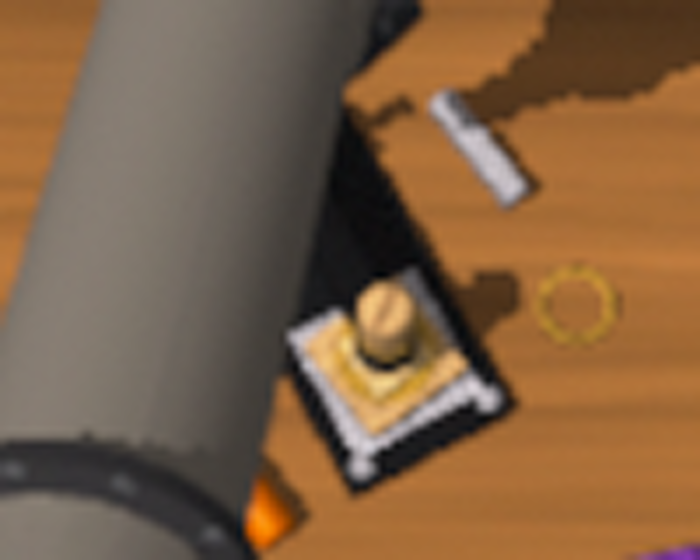

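The arm stays bound nose-up. The knob's top is at (265,103) in the scene crop and (387,307) in the top crop.

```bash
python3 - <<'E'
from h import *
np.set_printoptions(precision=4,suppress=True)
T=ld("t5");S=ld("s5")
t=lambda x,y:(190+(x+.5)/7-.5,140+(y+.5)/7-.5)
s=lambda x,y:(220+(x+.5)/7-.5,190+(y+.5)/7-.5)
k=tri(ray(T,*t(387,307)),ray(S,*s(265,103)));print(k,dep(T,*t(387,307)))
for th in(.05,.06):
  jz=.050;loc=np.array([-.12,.05]);
  x=loc[0]*np.cos(th)+loc[1]*np.sin(th);z=loc[1]*np.cos(th)-loc[0]*np.sin(th)
  print("model grip",BAR+x*U,jz+z)
s_,tp,M=pose();print(tp,s_["qpos"],R.from_matrix(M.T@Rd(YAW)).as_rotvec())
G=np.array([.552,.011,.107])
for yaw in (YAW,YAW+1,YAW+2): print(yaw,rotto(Rd(yaw,.055)))
print(shift([*(BAR-.12*U+.003*U),.2054]))
E
```

```text
(array([0.5552, 0.0102, 0.1325]), np.float64(0.001235891774697863)) [0.5562 0.0096 0.127 ]
model grip [0.5519 0.0111] 0.10593501333222971
model grip [0.5524 0.0114] 0.10710570777429357
[0.6308 0.0553 0.1999] [-0.6904  0.5195  0.7106  1.7302 -0.3874  1.034  -0.9019] [ 0.0004 -0.0028 -0.003 ]
0.516 [ 0.0004 -0.0578 -0.003 ]
1.516 [ 0.0293 -0.0528 -1.0027]
2.516 [ 0.0581 -0.0368 -2.0024]
[-90.0564  -0.2445  -5.7504]
```

Call:
move_arm([
  [-45,0,0,0,0,0],
  [-44,0,0,0,0,0],
  [0,0,0,0,0,-0.14],
  [0,0,0,0,0,-0.14],
  [0,0,0,0,0,-0.14],
  [0,0,0,0,0,-0.14],
  [0,0,0,0,0,-0.14],
  [0,0,0,0,0,-0.14],
  [0,0,0,0,0,-0.14],
], jaw=1, force=30)

```text
time: 10.5
tcp_pos: [0.5514, 0.0116, 0.1969]
eef_rot: [-0.001, 0.732, 0.681, -0.001]
wrist_force: [-0.5, -0.4, -0.5]
finger_gap: 0.0855
```

```bash
python3 - <<'E'
from h import *
np.set_printoptions(precision=4,suppress=True)
s_,tp,M=pose();print(tp,s_["qpos"],np.arctan2(M[1,0],M[0,0]),s_["time"])
E
```

```text
[0.5514 0.0116 0.1969] [-0.5507  0.3407  0.5199  1.9144 -0.2063  0.9419 -0.005 ] 1.4988133006894748 10.5
```

Call:
move_arm([
  [0,0,0,0,0,-0.14],
  [0,0,0,0,0,-0.14],
  [0,0,0,0,0,-0.14],
  [0,0,0,0,0,-0.14],
  [0,0,0,0,0,-0.14],
  [0,0,0,0,0,-0.14],
  [0,0,0,0,0,-0.14],
  [0,0,0,0,0,-0.14],
  [0,0,0,0,0,-0.14],
  [0,0,0,0,0,-0.14],
  [0,0,0,0,0,-0.14],
  [0,0,0,0,0,-0.14],
  [0,0,0,0,0,-0.14],
  [0,0,0,0,0,-0.14],
  [0,0,0,0,0,-0.14],
  [0,0,0,0,0,0],
])

```text
time: 12.1
tcp_pos: [0.5515, 0.0114, 0.1969]
eef_rot: [-0.001, -0.224, 0.975, 0.0]
wrist_force: [-0.8, 0.7, -0.2]
finger_gap: 0.0852
```

```bash
python3 - <<'E'
from h import *
np.set_printoptions(precision=4,suppress=True)
s_,tp,M=pose();y=np.arctan2(M[1,0],M[0,0]);print(tp,s_["qpos"],y,s_["time"])
Rt=Rd(YAW+np.pi,.057);print(rotto(Rt))
G=np.array([.5530,.0108,.1065]);T=G+Rt[:,2]*.019
A=T-Rt[:,2]*.07
print("TCP",T,"above",A,shift(A))
E
```

```text
[0.5515 0.0114 0.1969] [-0.2144  0.313   0.099   1.8926 -0.0382  0.9407  1.9256] -2.689111753889586 12.1
[ 0.0032  0.0544 -0.0635]
TCP [0.5521 0.0103 0.0875] above [0.5555 0.0122 0.1574] [-4.0781 -1.0985 39.5163]
```

Call:
move_arm([
  [-2,-0.6,10,0,0.054,0],
  [-2,-0.6,10,0.003,0,-0.063],
  [0,0,10,0,0,0],
  [0,0,0,0,0,0],
  [0,0,0,0,0,0],
])

```text
time: 12.6
tcp_pos: [0.5552, 0.0113, 0.168]
eef_rot: [-0.027, -0.253, 0.967, -0.007]
wrist_force: [-0.0, -0.2, -0.2]
finger_gap: 0.0852
```

```bash
python3 - <<'E'
from h import *
np.set_printoptions(precision=4,suppress=True)
Rt=Rd(YAW+np.pi,.057);print(rotto(Rt))
G=np.array([.5530,.0108,.1065]);T=G+Rt[:,2]*.019
print(shift(T),pose()[0]["qpos"][6])
E
```

```text
[ 0.001   0.002  -0.0043]
[-1.165   0.5305 80.4794] 1.9624011555223932
```

Call:
move_arm([
  [-1.2,0.5,20,0,0,0],
  [0,0,20,0,0,0],
  [0,0,20,0,0,0],
  [0,0,10,0,0,0],
  [0,0,9,0,0,0],
  [0,0,0,0,0,0],
  [0,0,0,0,0,0],
])

```text
time: 13.3
tcp_pos: [0.5533, 0.0106, 0.09]
eef_rot: [-0.026, -0.254, 0.967, -0.007]
wrist_force: [-0.3, -0.1, 0.6]
finger_gap: 0.0854
```

```bash
python3 - <<'E'
from h import *
from workcell import cams;import cv2
np.set_printoptions(precision=4,suppress=True)
d=cams.get_image("scene");np.savez("pics/s6.npz",**d);cv2.imwrite("pics/s6.png",cv2.resize(d["img"][180:270,210:320,::-1],None,fx=6.5,fy=6.5,interpolation=cv2.INTER_CUBIC))
Rt=Rd(YAW+np.pi,.057)
G=np.array([.5530,.0108,.1065]);T=G+Rt[:,2]*.019
print(shift(T),pose()[0]["qpos"][6],rotto(Rt))
E
```

```text
[1.2694 0.4297 2.7126] 1.9698210335974797 [ 0.      0.0044 -0.002 ]
```

View pics/s6.png

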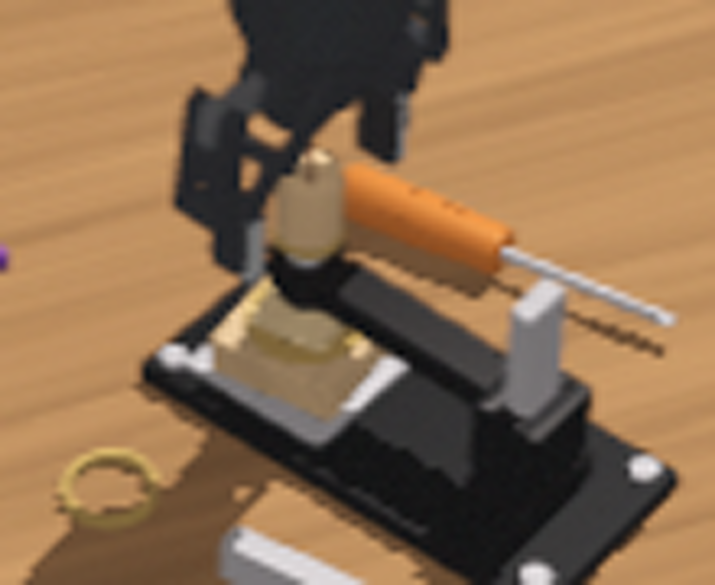

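The fingers straddle the knob centrally: tips at (240,260) and (385,150), midpoint on the barrel. Closing now.

Call:
move_arm([
  [0,0,0,0,0,0],
  [0,0,0,0,0,0],
  [0,0,0,0,0,0],
  [0,0,0,0,0,0],
  [0,0,0,0,0,0],
], jaw=0.4, force=20)

```text
time: 13.85
tcp_pos: [0.5528, 0.0106, 0.0894]
eef_rot: [-0.026, -0.254, 0.967, -0.007]
wrist_force: [-0.1, -1.8, 0.5]
finger_gap: 0.0345
```

Call:
move_arm([
  [0,0,0,0,0,0],
  [0,0,0,0,0,0],
  [0,0,0,0,0,0],
], jaw=0, force=20)

```text
time: 14.15
tcp_pos: [0.5527, 0.0107, 0.0894]
eef_rot: [-0.026, -0.254, 0.967, -0.007]
wrist_force: [-1.9, 0.8, 2.0]
finger_gap: 0.0288
```

```bash
python3 - <<'E'
from h import *
s,t,M=pose();print(M.T@s["wrist_force"],M.T@s["wrist_torque"],s["finger_gap"],s["time"],t)
E
```

```text
[ 1.42391556  1.60857185 -1.90572009] [-0.20982263  0.15829938 -0.1206616 ] 0.028843655511882147 14.15 [0.55266707 0.01067951 0.08941721]
```

Call:
move_arm([
  [0,0,0,0,0,0.1],
  [0,0,0,0,0,0.1],
  [0,0,0,0,0,0.1],
  [0,0,0,0,0,0.1],
  [0,0,0,0,0,0.1],
  [0,0,0,0,0,0],
])

```text
time: 14.75
tcp_pos: [0.5529, 0.01, 0.0896]
eef_rot: [-0.024, -0.006, 1.0, -0.013]
wrist_force: [-0.7, -0.9, 3.5]
finger_gap: 0.0287
```

```bash
python3 - <<'E'
from h import *
s,t,M=pose();print(M.T@s["wrist_force"],s["wrist_force"],M.T@s["wrist_torque"],s["finger_gap"],s["time"],t,s["qpos"][6])
E
```

```text
[ 0.90460195 -0.98183707 -3.39632052] [-0.7301685  -0.90067545  3.46019357] [0.45299948 0.34367175 0.08169836] 0.028723014237367735 14.75 [0.55287523 0.00997098 0.0895563 ] 1.5454377937192367
```

Call:
move_arm([
  [0,0,-0.3,0,0,0.1],
  [0,0,-0.1,0,0,0.1],
  [0,0,-0.1,0,0,0.1],
  [0,0,-0.1,0,0,0.1],
  [0,0,-0.1,0,0,0.1],
  [0,0,-0.1,0,0,0.1],
  [0,0,-0.1,0,0,0.1],
  [0,0,-0.1,0,0,0.1],
  [0,0,0,0,0,0.1],
  [0,0,0,0,0,0.1],
  [0,0,0,0,0,0],
])

```text
time: 15.85
tcp_pos: [0.5522, 0.0091, 0.0903]
eef_rot: [-0.015, 0.473, 0.881, -0.024]
wrist_force: [-1.3, -4.5, 3.1]
finger_gap: 0.0285
```

```bash
python3 - <<'E'
from h import *
from workcell import cams;import cv2
s,t,M=pose();print(M.T@s["wrist_force"],s["wrist_force"],M.T@s["wrist_torque"],s["finger_gap"],s["time"],t,s["qpos"][6])
d=cams.get_image("scene");np.savez("pics/s7.npz",**d);cv2.imwrite("pics/s7.png",cv2.resize(d["img"][180:270,210:320,::-1],None,fx=6.5,fy=6.5,interpolation=cv2.INTER_CUBIC))
E
```

```text
[-3.04581728 -3.77428116 -2.94396304] [-1.31387324 -4.5392773   3.13971628] [ 1.38835371 -0.49684918  0.01257197] 0.028510948337793596 15.85 [0.55223125 0.00914403 0.09025495] 0.7153190060053174
```

View pics/s7.png

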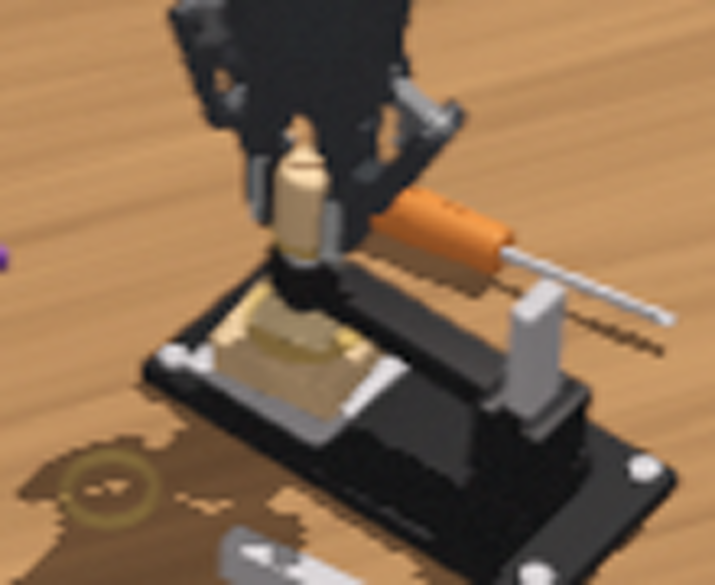

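Call:
move_arm([
  [-0.6,-0.7,-0.3,0,0,0],
  [0,0,0,0,0,0],
])

```text
time: 16.1
tcp_pos: [0.5523, 0.0093, 0.0905]
eef_rot: [-0.015, 0.472, 0.881, -0.023]
wrist_force: [-1.8, -3.4, 1.8]
finger_gap: 0.0285
```

```bash
python3 - <<'E'
from h import *
s,t,M=pose();print(M.T@s["wrist_force"],s["wrist_force"],M.T@s["wrist_torque"],t)
E
```

```text
[-1.82065837 -3.52036471 -1.63618889] [-1.84009235 -3.41995208  1.81737905] [ 1.24793392 -0.47446311 -0.06913043] [0.55230326 0.00926692 0.09049846]
```

Call:
move_arm([
  [-0.4,-0.8,-0.1,0,0,0.1],
  [0,0,-0.1,0,0,0.1],
  [0,0,-0.1,0,0,0.1],
  [0,0,-0.1,0,0,0.1],
  [0,0,-0.1,0,0,0.1],
  [0,0,-0.1,0,0,0.1],
  [0,0,-0.1,0,0,0.1],
  [0,0,-0.1,0,0,0.1],
  [0,0,-0.1,0,0,0.1],
  [0,0,-0.1,0,0,0.1],
  [0,0,0,0,0,0],
])

```text
time: 17.2
tcp_pos: [0.5515, 0.0095, 0.0913]
eef_rot: [-0.003, 0.837, 0.546, -0.028]
wrist_force: [-4.7, -1.2, 2.9]
finger_gap: 0.0289
```

```bash
python3 - <<'E'
from h import *
s,t,M=pose();print(M.T@s["wrist_force"],s["wrist_force"],M.T@s["wrist_torque"],t,s["qpos"][6],np.arctan2(M[1,0],M[0,0]))
E
```

```text
[-3.05988805 -3.90357653 -2.63508374] [-4.66944466 -1.15861236  2.89799844] [ 0.98854362 -0.68572564  0.03612679] [0.55146012 0.00947616 0.09130842] -0.09008570958898565 1.1573561541212214
```

Call:
move_arm([
  [-0.6,-0.8,-0.3,0,0,0.1],
  [-0.3,-0.4,-0.1,0,0,0.1],
  [0,0,-0.1,0,0,0.1],
  [0,0,-0.1,0,0,0.1],
  [0,0,-0.1,0,0,0.1],
  [0,0,-0.1,0,0,0.1],
  [0,0,-0.1,0,0,0.1],
  [0,0,-0.1,0,0,0.1],
  [0,0,-0.1,0,0,0.1],
  [0,0,-0.1,0,0,0.1],
  [0,0,0,0,0,0],
])

```text
time: 18.3
tcp_pos: [0.5513, 0.0102, 0.0923]
eef_rot: [0.011, 0.996, 0.08, -0.025]
wrist_force: [0.0, 2.4, -2.8]
finger_gap: 0.0283
```

```bash
python3 - <<'E'
from h import *
from workcell import cams;import cv2
s,t,M=pose();print(M.T@s["wrist_force"],s["wrist_force"],M.T@s["wrist_torque"],t,s["qpos"][6],np.arctan2(M[1,0],M[0,0]))
d=cams.get_image("scene");np.savez("pics/s8.npz",**d);cv2.imwrite("pics/s8.png",cv2.resize(d["img"][180:270,210:320,::-1],None,fx=6.5,fy=6.5,interpolation=cv2.INTER_CUBIC))
E
```

```text
[ 0.52526585 -2.44339893  2.69532795] [ 1.04070697e-03  2.42616666e+00 -2.76126956e+00] [0.34783534 0.09164161 0.05346392] [0.55125761 0.01024154 0.09229017] -0.87875867428059 0.1594027224647141
```

View pics/s8.png

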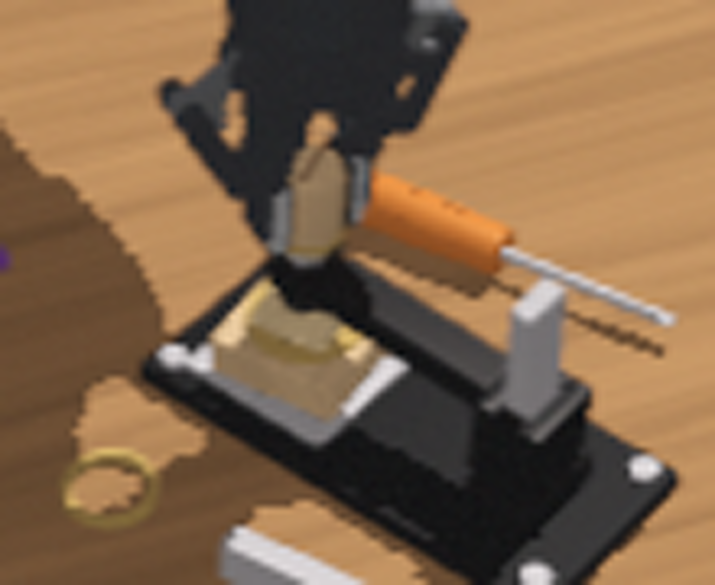

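The knob's slot has turned along with the gripper, and the gripper has turned 3.5 rad. A little more, then release.

Call:
move_arm([
  [0,0,0.3,0,0,0.1],
  [0,0,0.1,0,0,0.1],
  [0,0,0,0,0,0.1],
  [0,0,0,0,0,0],
])

```text
time: 18.75
tcp_pos: [0.5513, 0.0103, 0.0922]
eef_rot: [0.014, 0.997, -0.07, -0.023]
wrist_force: [0.4, 4.9, -2.6]
finger_gap: 0.0282
```

Call:
move_arm([
  [0,0,0,0,0,0],
  [0,0,0,0,0,0],
  [0,0,0,0,0,0],
  [0,0,0,0,0,0],
  [0,0,0,0,0,0],
  [0,0,0,0,0,0],
  [0,0,0,0,0,0],
], jaw=1)

```text
time: 19.45
tcp_pos: [0.5508, 0.0086, 0.0926]
eef_rot: [0.015, 0.997, -0.072, -0.023]
wrist_force: [-0.2, 0.9, 0.2]
finger_gap: 0.0856
```

Call:
move_arm([
  [0,0,-10,0,0,0],
  [0,0,-25,0,0,0],
  [0,0,-35,0,0,0],
  [0,0,-40,0,0,0],
  [0,0,-30,0,0,0],
  [0,0,0,0,0,0],
  [0,0,0,0,0,0],
])

```text
time: 20.15
tcp_pos: [0.5576, 0.0124, 0.2331]
eef_rot: [0.014, 0.997, -0.072, -0.022]
wrist_force: [-0.5, -0.1, -1.2]
finger_gap: 0.0853
```

```bash
python3 - <<'E'
from h import *
from workcell import cams;import cv2
d=cams.get_image("scene");np.savez("pics/s9.npz",**d);cv2.imwrite("pics/s9.png",cv2.resize(d["img"][190:270,220:320,::-1],None,fx=7,fy=7,interpolation=cv2.INTER_CUBIC))
E
```

```text
(no output)
```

View pics/s9.png

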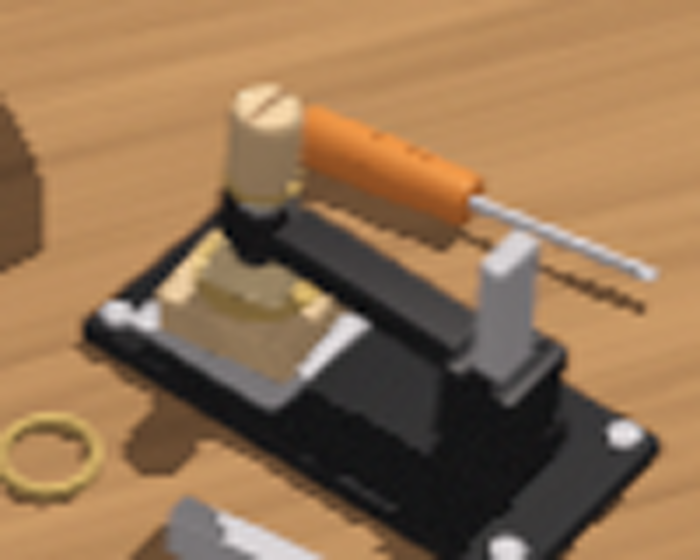

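```bash
python3 - <<'E'
from h import *
import cv2
A=ld("s5");B=ld("s9")
def proj(d,p):
    w,x,y,z=d["attitude"];c=R.from_quat([x,y,z,w]).as_matrix().T@(p-d["position"]);q=c[:2]/c[2];q=q*(1+float(d["k1"])*(q@q));K=d["camera_matrix"];return K[:2,:2]@q+K[:2,2]
a=cv2.cvtColor(A["img"],cv2.COLOR_RGB2GRAY).astype(np.float32);b=cv2.cvtColor(B["img"],cv2.COLOR_RGB2GRAY).astype(np.float32)
def sh(x0,x1,y0,y1):
    t=cv2.resize(a,None,fx=8,fy=8,interpolation=cv2.INTER_CUBIC)[y0*8:y1*8,x0*8:x1*8]
    g=cv2.resize(b,None,fx=8,fy=8,interpolation=cv2.INTER_CUBIC)[(y0-3)*8:(y1+3)*8,(x0-3)*8:(x1+3)*8]
    r=cv2.matchTemplate(g,t,cv2.TM_CCOEFF_NORMED);_,m,_,l=cv2.minMaxLoc(r);return l[0]/8-3,l[1]/8-3,m
print("knob",sh(250,266,206,222)); print("work",sh(241,255,226,247)); print("bar",sh(286,298,222,244));print("screwdr",sh(262,300,204,226));print("knobbody",sh(251,265,207,216));print("collar",sh(284,302,236,250))
def grip(th,jz,lz=.05):
    x=-.12*np.cos(th)+lz*np.sin(th);z=lz*np.cos(th)+.12*np.sin(th);p=BAR+x*U;return np.array([*p,jz+z])
for th in(.06,.065,.07,.075,.08):print(th,proj(B,grip(th,.05))-proj(A,grip(.055,.05)))
# depth lean estimate
def lean(d):
    H,W=d["depth"].shape;pts=[]
    for v in range(195,270):
        for u in range(225,320):
            if d["depth"][v,u]<=0: continue
            p=dep(d,u,v);e=p[:2]-BAR;l=e@U;c=-e[0]*U[1]+e[1]*U[0]
            if -.095<l<-.02 and abs(c)<.009 and .055<p[2]<.13: pts.append((l,p[2],*d["img"][v,u]))
    P=np.array(pts)
    k=P[:,2:].max(1)<70;P=P[k]
    for _ in range(4):
        f=np.polyfit(P[:,0],P[:,1],1);r=P[:,1]-np.polyval(f,P[:,0]);P=P[abs(r)<.008]
    return len(P),-f[0],np.polyval(f,0)
for n in("scene0","s5","s9"):print(n,lean(ld(n)))
E
```

```text
knob (0.0, -0.25, 0.9762759804725647)
work (0.0, 0.0, 0.9983954429626465)
bar (0.0, 0.0, 0.9973528385162354)
screwdr (0.0, 0.0, 0.9973482489585876)
knobbody (0.25, -0.5, 0.9523242712020874)
collar (0.125, 0.0, 0.9929709434509277)
0.06 [ 0.08033584 -0.11336973]
0.065 [ 0.16157081 -0.22597472]
0.07 [ 0.24370401 -0.33781137]
0.075 [ 0.32673453 -0.44887611]
0.08 [ 0.41066142 -0.55916537]
scene0 (130, np.float64(-0.05925678261263602), np.float64(0.10777359378056688))
s5 (126, np.float64(0.0563723409714285), np.float64(0.06787059060944167))
s9 (75, np.float64(0.09484377690591766), np.float64(0.06670479983196506))
```

```bash
python3 -c "
from workcell import job,read_state
print(job.job_done(), read_state()['time'])"
```

```text
the job is handed in; nothing more can be done
the job is handed in; nothing more can be done
```

I slid the clamp's arm down its bar, bound it on the work, tightened the handle and let go. I handed it in at about 20 s of the 61 s allowed.

**What I did**
- **Sliding:** I pushed with shut fingertips at the push spot, at about 3–4 N. The arm freed itself, ran ahead and tipped nose-up with the foot on the pad. I pushed on to about 15.7 N, and it stayed bound nose-up when I lifted off.
- **Screwing:** I gripped the handle at 20 N and turned it about 3.8 rad clockwise, a good half turn. The slot in the handle's top turned along with the gripper. I then opened the jaws and lifted clear.

**Last checks**
- **Lean:** the depth fit along the arm went from 56 to about 95 mrad, good to perhaps 15. The handle's rise in the image suggests about 66–77. Both fit the proper 68–90 only within their errors, and the depth value alone would be slightly over.
- **Hold:** I could not measure the force at the foot directly. From the push and the turn I estimate 17–28 N, which is a proper hold.
- **Surroundings:** in the before and after pictures, the work, bar and screwdriver had not shifted. I did not check the other things numerically, but I saw no contact with any of them.
- **Forces:** the readings between moves showed up to about 5 N sideways on the handle while turning, and 3 N or so up and down. I partly corrected for these as I went.

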